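# Load the vial carrier under the reader's spring flap

## Robot

A 6-joint arm with a two-finger parallel gripper is mounted at the origin on the work surface. World frame = base frame: x ahead of the robot, y to its left, z up, the work surface at z = 0. Lengths are in mm, angles in rad, forces in N, time in s.
With the tool pointing down it reaches from about 400 to 925 mm from the base axis. Payload 12.5 kg.
Tool frame: the origin (TCP) lies midway between the tips of the shut fingers; the grasp point (between the pads) lies 19 mm behind it; x points along the fingers, y is the direction in which the jaws open and shut, and the axes are right-handed (so a half turn about x gives the same grasp; the last joint's range is limited). The gripper opens to 95 mm and grips with 3 to 60 N. Pads are 20 mm wide; open, the fingers measure 119 mm over their backs; the gripper's body (75 mm by 180 mm) begins 59 mm behind the grasp point.
Start: joints at [-1.297, 0.491, 1.559, -0, 1.092, -0.106], TCP at [231.733, -580.471, 214.661] pointing down, gripper open.
Joint ranges: [-3.1, 3.1], [-0.84, 2.19], [0.05, 2.79], [-1.13, 4.28], [0.06, 2.93], [-2.69, 2.69]. Speed limits (rad/s): [2.22, 2.22, 2.79, 3.14, 3.14, 3.14].

## Interface

Orientations are given as [roll, pitch, yaw] about the fixed x, y, z axes, in that order (R = Rz(yaw) Ry(pitch) Rx(roll)).
In Python, from cell import sensors, read_camera, get_calibration, order gives the robot as it stands. The module is installed in compiled form; this text tells all that it offers.
- The arm moves only by the tool servo_tool, never from a script. Its argument "steps" is text: rows parted by semicolons, each of 7 numbers parted by spaces: the shift along the tool's x, y, z in mm, then the turn, a rotation vector about the tool's x, y, z in rad, then the finger opening in mm, from 0 to 95.1. A call has exactly 8 rows; each row shifts and turns the pose as measured when the row begins, along the tool's axes as they then stand; what a row does not reach is not made up. A row lasts 1/10 s, in which the tool goes at most 50 mm and 8.59 degrees, less where a joint would pass 70% of its speed; a pose out of reach is approached as far as the arm can. A call is refused whole if a number of a shift passes 50 or a number of a turn 0.15, either way. A call with a gripper value outside its range is refused whole. The fingers move at their own pace and stop on an object; the grip force is fixed at half the most. Time passes only in rows, so rows that do not move let the fingers close, or fill a call up. It gives the time, the measured TCP pose, the force and the opening at its end, in the units of the state.
- sensors.state(): the state, without advancing time (a new reading comes with each control period).
- read_camera(name): name is "scene" or "top"; returns (picture, depth): 420x560x3 uint8, blue, green, red; 420x560 float32, mm along the optical axis (not along the pixel's ray), 0 where there is no reading.
- get_calibration(name): a dict with "mtx" (3x3 intrinsics, pixels), "R" (3x3) and "t" (3): a world point X has camera coordinates R X + t. Camera axes: x right, y down, z forward; pixel columns grow to the right and rows downward; lengths in mm; the calibration is good to about 2 mm. A picture is of the moment at which its call begins. get_calibration takes no time and is no camera call.
- order.job_done(): hands the job in, once; it reports no verdict.
The state is a dict: "t": time; "joints": joint angles; "qvel": joint speeds; "tau": joint torques, N m; "eef_pos": TCP position; "tcp_rot": TCP orientation; "ft_force": force on the tool from outside, world axes, zero at the start; "moment": the same for the moment, N m; "opening": opening from 0.0 (shut) to 1.0 (fully open).
Only numpy, scipy, OpenCV 4.12 (cv2) and the standard library are available. Lean on these libraries where they do the work, as an engineer would, in place of code of your own. Each camera call takes 0.05 s, during which the arm holds its last target.

## Task

Load the vial reader without picking anything up: press down the flap's paddle with one fingertip and keep it down so that the spring-closed flap stays open, and meanwhile, with the other fingertip behind the upright tail of the vial carrier, push the carrier along its channel, under the raised flap, fully home against the stop. Then let the paddle come up so that the flap shuts behind the vials. Only push the carrier, never lift it, never let the flap rest or press on it, and leave the glassware and other things on the bench where they are.

Things in the scene. Friction and masses are not known exactly. Their poses are not given: they have to be found in the camera images.
- reader: Vial reader, fixed: aluminium channel into a white housing (81 x 140 x 75 mm high, mouth at x 69 mm). Origin on the bench, on the channel's centre line below the flap's hinge; x = push direction, y left, z up. Channel x -185 to 135 mm, floor 6 mm up; guide rails 22 to 28 mm either side, tops 14 mm up. Hinge cheeks x -12 to 12, y 38 to 83 mm, 32 mm high, beside the channel.
- stop (a point): Where the middle of the carrier's nose ends up: the stop inside the housing, at reader x 117 mm, y 0, 20 mm above the bench. The carrier is home when its nose touches it; its origin is then at reader x 34.5 mm and its tail's rear face at x -48 mm.
- flap (a joint): Angle of the steel flap (rad): 0 shut, 0.45 fully open (hard end). A rocker sprung shut; hinge axis along reader y at x 0, 20 mm above the bench: pressing the paddle on the near side raises the gate on the far side. Holding it open takes about 2 N at 150 mm from the hinge, 5 N at 55 mm; it springs back. The carrier passes under from 0.3 rad. Pushing the carrier at the shut gate does not open it.
- gate_edge (a point): Middle of the lower edge of the flap's upright gate plate (66 mm wide, 32 mm high, 4 mm thick), which closes the mouth at reader x 65 mm. It moves with the flap: 18 mm above the bench when shut, 46 mm when fully open. With the carrier home the shut gate stands over the carrier's tongue, just behind its nose block, touching nothing.
- paddle_mid (a point): On the top face and centre line of the paddle, 110 mm from the hinge axis; moves with the flap. The paddle is a flat strip with a dark pad, 40 mm wide (reader y 40 to 80 mm), 20 to 200 mm from the axis. Shut, it slopes up away from the hinge at 0.45 rad (top 71 mm up at reader x -100, far end x -180, 109 mm up). Fully pressed it is level, top 24 mm above the bench, x -200 to -20 mm.
- carrier: Loose grey plastic vial carrier, 165 x 40 mm, 0.15 to 0.3 kg, in the channel with 2 mm play each side. Origin: centre of its underside; x towards the nose. Nose block x 37.5 to 82.5 mm, 18 mm high, four white vial caps to 26 mm; then a tongue 8 mm thick; at the rear an upright tail plate 40 mm wide, 8 thick, 45 high (top 51 mm above the bench). Nose starts 8 to 33 mm short of the gate.
- tail (a point): On the rear face of the carrier's tail plate, on its centre line, 82.5 mm behind the carrier's origin and 30 mm above its underside; a fingertip pushes here, towards the nose.
Mind the look-alikes: they are no part of the job. There is more than one size of the carrier; the job needs the largest.

How it is judged (in metres and radians):
On the way, in this order (a step that is already met when the one before it is completed fails the run):
1. a finger holds the flap open (0.3 rad or more) before the carrier is under it (value of joint flap above 0.3 rad and contact force between the fingers and flap above 0.3 N and x of carrier in the frame of reader below 0 m), for 0.2 s.
2. the carrier is pushed home (within about 5 mm of the stop) while a finger still holds the flap open (x of carrier in the frame of reader above 0.029 m and z of carrier in the frame of reader below 0.01 m and value of joint flap above 0.3 rad and contact force between the fingers and flap above 0.3 N), for 0.1 s.
At the end, for the whole second after the job is handed in: The carrier lies flat in the channel within about 5 mm of the stop (its origin at reader x 29 mm or more), at rest, and the flap is shut behind the vials (below 0.04 rad) (x of carrier in the frame of reader above 0.029 m and z of carrier in the frame of reader below 0.01 m and y of carrier in the frame of reader between -0.006 and 0.006 m and value of joint flap below 0.04 rad and linear speed of carrier below 0.01 m/s); the robot touches nothing.
It fails at once if the carrier is lifted or tipped (z of carrier in the frame of reader above 0.014 m or angle between carrier's own z axis and vertical above 0.12 rad).
It fails at once if the flap rests or presses on the carrier (over 1.2 N) (contact force between flap and carrier above 1.2 N).
It fails at once if something else on the bench is moved more than 20 mm (distance of any of vial, beaker, flask, jar, amber, white, spatula, tipbox from where it was at the start of the episode above 0.02 m).
It also fails if it takes over 48 s, if anything falls off the work surface, if the arm or the gripper's body presses on something with over 40 N, if the wrist force passes 120 N, or if a joint passes its speed limit or range.

## Working session

There is one attempt and no reset: what is moved stays moved. The work goes in short steps, Python scripts to look and compute and a tool call to move; the robot and the scene stay as the last step left them, time stands still between calls to the robot, and variables do not carry over. Pictures are saved under pics/ and viewed, and the job is handed in when it is done.

Besides the shell and the picture viewer there is one more tool, called after "Call:" as name(argument=value, ...), one argument or row to a line, values as JSON. servo_tool: Moves the arm, as the interface text tells. Its arguments: {"type":"object","properties":{"steps":{"type":"string"}},"required":["steps"]}

```bash
mkdir -p pics; cat > h.py <<'E'
import numpy as np, cv2
from cell import sensors, read_camera, get_calibration, order
def snap(name,fn):
    im,d=read_camera(name); cv2.imwrite('pics/'+fn+'.png',im); np.save('pics/'+fn+'.npy',d); return im,d
def world(name,u,v,d):
    c=get_calibration(name); K=c['mtx'];R=np.array(c['R']);t=np.array(c['t'])
    p=np.linalg.inv(K)@np.stack([u,v,np.ones_like(u)])*d
    return (R.T@(p-t.reshape(3,1))).T
def plane(name,u,v,z):
    c=get_calibration(name); K=c['mtx'];R=np.array(c['R']);t=np.array(c['t']).reshape(3)
    o=-R.T@t; r=R.T@np.linalg.inv(K)@np.array([u,v,1.]); return o+r*(z-o[2])/r[2]
def proj(name,X):
    c=get_calibration(name); p=c['mtx']@(np.array(c['R'])@np.array(X)+np.array(c['t']).reshape(3)); return p[:2]/p[2]
E
python3 - <<'E'
from h import *
for n in('top','scene'):
    snap(n,n+'0'); c=get_calibration(n); print(n,c['mtx'],c['R'],c['t'])
s=sensors.state(); print(s)
E
```

```text
top [[481.12202747   0.         272.11714298]
 [  0.         481.12202747 210.2036806 ]
 [  0.           0.           1.        ]] [[ 0.00688238 -0.99976199  0.02070251]
 [-0.99777001 -0.00824023 -0.06623522]
 [ 0.06639005 -0.02020048 -0.99758925]] [-46.00045604 563.17670008 975.49619628]
scene [[429.19142189   0.         275.73777934]
 [  0.         429.19142189 211.04310366]
 [  0.           0.           1.        ]] [[ 0.8712092   0.49086755  0.00660174]
 [ 0.39896986 -0.70014221 -0.59213506]
 [-0.28603773  0.51850741 -0.80581169]] [-465.744672   -208.66957481 1085.29665814]
{'t': 0.1, 'joints': array([-1.29659939e+00,  4.91487197e-01,  1.55938813e+00,  4.06903530e-05,
        1.09168730e+00, -1.05593690e-01]), 'qvel': array([-0.00014067, -0.00011269, -0.00315724,  0.0009805 ,  0.00140651,
       -0.00220837]), 'tau': array([ 2.66123963e-03, -6.13626623e+01, -2.58605182e+01,  6.93205814e-02,
        4.69815591e-02, -2.13676782e-05]), 'eef_pos': array([ 231.6804254 , -580.24675336,  214.12781731]), 'tcp_rot': array([-1.71358049,  1.56982568,  1.80778401]), 'ft_force': array([ 0.62235056, -0.19486349, -0.6999979 ]), 'moment': array([ 0.03144855, -0.01793991, -0.04461028]), 'opening': 1.002273407208375}
```

View pics/top0.png

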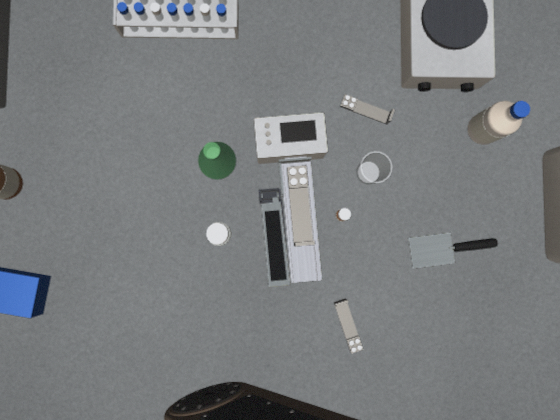

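View pics/scene0.png

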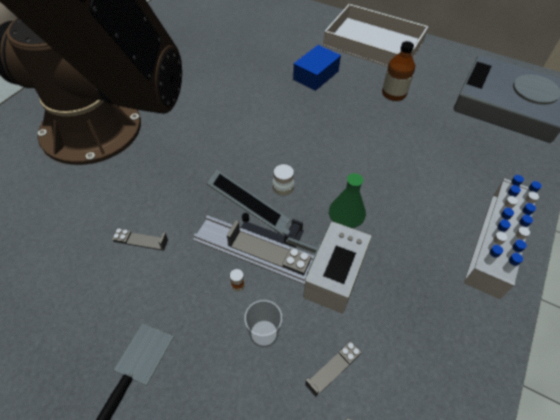

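Carrier candidates: one in the channel (top 300,205), one at (367,110) and one at (348,325). The one in the channel is the longest, so it fits. I'll confirm with an enlarged crop.

```bash
python3 - <<'E'
import cv2
im=cv2.imread('pics/top0.png'); cv2.imwrite('pics/c1.png',cv2.resize(im[105:290,190:390],None,fx=3.2,fy=3.2,interpolation=cv2.INTER_CUBIC))
im=cv2.imread('pics/scene0.png'); cv2.imwrite('pics/c2.png',cv2.resize(im[160:310,185:375],None,fx=4,fy=4,interpolation=cv2.INTER_CUBIC))
E
```

```text
(no output)
```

View pics/c1.png

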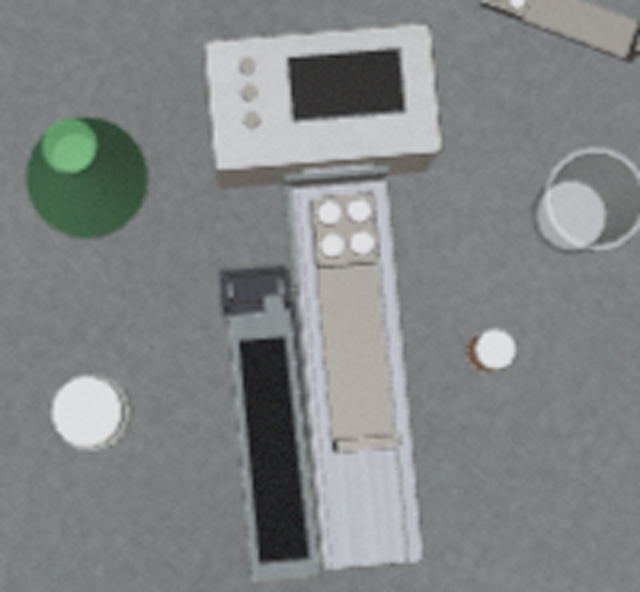

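View pics/c2.png

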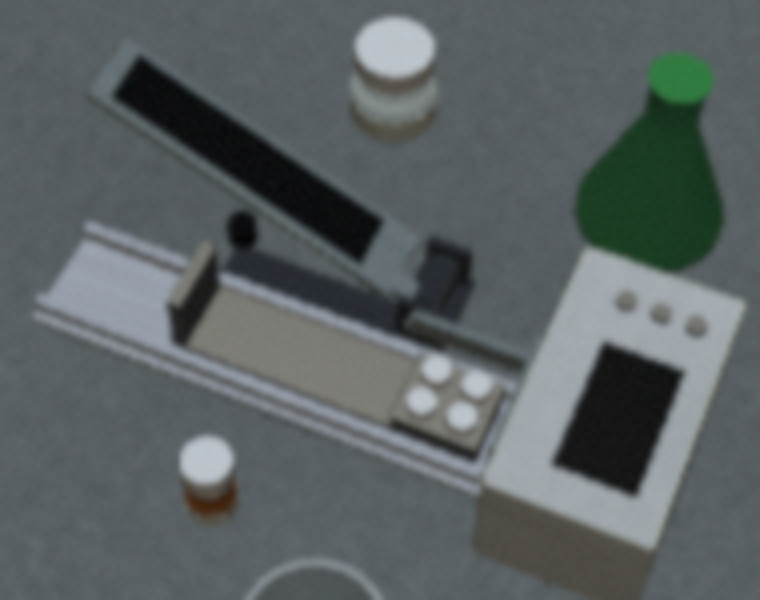

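```bash
python3 - <<'E'
from h import *
P=lambda u,v,z:plane('top',190+u/3.2,105+v/3.2,z)
for n,u,v,z in [('HRL',207,42,75),('HRR',430,27,75),('HFR',440,150,75),('HFL',218,170,75),('chL',326,568,14),('chR',421,559,14),('chLt',290,187,14),('chRt',385,182,14),('tailTL',334,447,51),('tailTR',399,442,51),('tailB L',333,437,51),('padEndL',252,578,109),('padEndR',316,572,109),('noseL',313,200,24),('noseR',375,196,24)]:
    print(n,P(u,v,z).round(1))
# depth of camera along housing top
im=cv2.imread('pics/top0.png');d=np.load('pics/top0.npy')
v,u=np.mgrid[0:420,0:560]; m=(d>0)
W=world('top',u[m].astype(float),v[m].astype(float),d[m])
H=np.full((420,560,3),np.nan);H[m]=W
for a,b in [(290,145),(263,250),(275,285),(303,244),(300,215),(303,270),(250,290),(288,150)]: print(a,b,H[b,a].round(1))
# depth-based housing mask
z=H[...,2]; mm=((z>68)&(z<85)&(v<175)&(u>240)&(u<340)).astype(np.uint8)
c=max(cv2.findContours(mm,0,2)[0],key=cv2.contourArea); pts=np.array([plane('top',p[0][0],p[0][1],75)[:2] for p in c],np.float32)
r=cv2.minAreaRect(pts);print(r)
E
```

```text
HRL [741.7  -4.9  75. ]
HRR [ 752.8 -142.9   75. ]
HFR [ 675.9 -149.    75. ]
HFL [662.1 -12.4  75. ]
chL [415.  -83.6  14. ]
chR [ 421.1 -144.8   14. ]
chLt [662.1 -59.   14. ]
chRt [ 666.  -121.2   14. ]
tailTL [492.9 -85.9  51. ]
tailTR [ 496.3 -126.5   51. ]
tailB L [499.1 -85.3  51. ]
padEndL [416.8 -34.6 109. ]
padEndR [420.5 -71.8 109. ]
noseL [652.1 -73.5  24. ]
noseR [ 655.1 -113.7   24. ]
290 145 [688.8 -74.9  75.2]
263 250 [481.1 -23.6   2.1]
275 285 [418.1 -46.2 109.5]
303 244 [ 494.4 -103.    53.3]
300 215 [ 554.6 -100.2   10.2]
303 270 [ 440.2 -107.1    5.6]
250 290 [398.    2.8   1. ]
288 150 [679.4 -71.2  72.1]
((708.238037109375, -76.36300659179688), (81.69163513183594, 139.5747528076172), 5.433854579925537)
```

```bash
cat >> h.py <<'E'
from scipy.spatial.transform import Rotation as Ro
YAW=0.096; O=np.array([600,-96.5,0.])
RR=Ro.from_euler('z',YAW).as_matrix()
def tool():
    s=sensors.state(); return s,np.array(s['eef_pos']),Ro.from_euler('xyz',s['tcp_rot']).as_matrix()
def report(target=None,sgn=-1):
    s,p,R=tool(); q=RR.T@(p-O); print('t',s['t'],'reader xyz',q.round(1),'F(reader)',(RR.T@s['ft_force']).round(1),'open',round(s['opening']*95.1,1),'j',np.array(s['joints']).round(2))
    print('R tool in reader\n',(RR.T@R).round(3))
    D=np.column_stack([[0,0,-1],[0,sgn,0],np.cross([0,0,-1],[0,sgn,0])]); D=RR@D
    print('turn',Ro.from_matrix(R.T@D).as_rotvec().round(3))
    if target is not None: print('tool shift',(R.T@RR@(np.array(target)-q)).round(1),' final-frame shift',(D.T@RR@(np.array(target)-q)).round(1))
E
python3 - <<'E'
from h import *
report([-135,31,170],1); report([-135,31,170],-1)
for n,u,v in [('jar',217,234),('flask',212,150),('beaker',385,165),('vial',345,214)]:
    im=None; d=np.load('pics/top0.npy')[v,u]; w=world('top',np.array([u*1.]),np.array([v*1.]),np.array([d]))[0]; print(n,w.round(),(RR.T@(w-O)).round())
E
```

```text
t 0.1 reader xyz [-413.  -446.2  214.1] F(reader) [ 0.6 -0.3 -0.7] open 95.3 j [-1.3   0.49  1.56  0.    1.09 -0.11]
R tool in reader
 [[-0.     0.28  -0.96 ]
 [ 0.001 -0.96  -0.28 ]
 [-1.    -0.001 -0.   ]]
turn [-2.858e+00 -1.000e-03 -0.000e+00]
tool shift [  44.5 -380.3 -400.5]  final-frame shift [ 44.1 477.2 278. ]
t 0.1 reader xyz [-413.  -446.2  214.1] F(reader) [ 0.6 -0.3 -0.7] open 95.3 j [-1.3   0.49  1.56  0.    1.09 -0.11]
R tool in reader
 [[-0.     0.28  -0.96 ]
 [ 0.001 -0.96  -0.28 ]
 [-1.    -0.001 -0.   ]]
turn [ 0.284 -0.     0.001]
tool shift [  44.5 -380.3 -400.5]  final-frame shift [  44.1 -477.2 -278. ]
jar [513.  67.  62.] [-71. 171.  62.]
flask [670.  74. 113.] [ 86. 163. 113.]
beaker [ 656. -270.   46.] [  39. -178.   46.]
vial [ 555. -189.   43.] [-53. -88.  43.]
```

Call:
servo_tool(
  steps="0 0 0 0.142 0 0 95;0 0 0 0.142 0 0 80;0 -42 -24 0 0 0 60;0 -42 -24 0 0 0 50;0 -42 -24 0 0 0 50;0 -42 -24 0 0 0 50;0 -42 -24 0 0 0 50;0 -42 -24 0 0 0 50",
)

```text
t: 0.9
eef_pos: [354.4, -312.0, 211.0]
tcp_rot: [-1.211, 1.566, 2.006]
ft_force: [0.8, -0.2, -0.1]
opening: 0.537
```

```bash
python3 -c "
from h import *
report([-135,31,170])"
```

```text
t 0.9 reader xyz [-265.2 -190.9  211. ] F(reader) [ 0.8 -0.3 -0.1] open 51.1 j [-0.86  0.28  1.92  0.    0.94  0.63]
R tool in reader
 [[-0.002 -0.02  -1.   ]
 [ 0.005 -1.     0.02 ]
 [-1.    -0.005  0.002]]
turn [-0.02   0.002  0.005]
tool shift [  41.9 -224.3 -125.7]  final-frame shift [  41.  -221.9 -130.2]
```

Call:
servo_tool(
  steps="0 -40 -20 -0.02 0 0.005 50;0 -40 -20 0 0 0 50;0 -40 -20 0 0 0 50;0 -40 -20 0 0 0 50;0 -30 -20 0 0 0 50;0 -20 -15 0 0 0 50;0 -10 -10 0 0 0 50;0 0 0 0 0 0 50",
)

```text
t: 1.7
eef_pos: [461.3, -65.8, 210.5]
tcp_rot: [-0.32, 1.568, 2.924]
ft_force: [-0.0, -0.9, -0.1]
opening: 0.531
```

```bash
python3 -c "
from h import *
report([-135,31,100])
snap('top','top1');snap('scene','scene1')"
```

```text
t 1.7 reader xyz [-135.1   43.8  210.5] F(reader) [-0.1 -0.9 -0.1] open 50.5 j [-0.28  0.27  1.94 -0.    0.93  1.19]
R tool in reader
 [[-0.002  0.006 -1.   ]
 [ 0.001 -1.    -0.006]
 [-1.    -0.001  0.002]]
turn [0.006 0.002 0.001]
tool shift [110.5  12.9  -0.3]  final-frame shift [ 1.105e+02  1.280e+01 -1.000e-01]
```

View pics/top1.png

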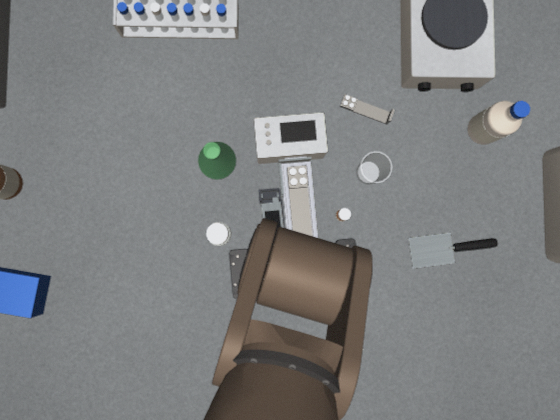

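View pics/scene1.png

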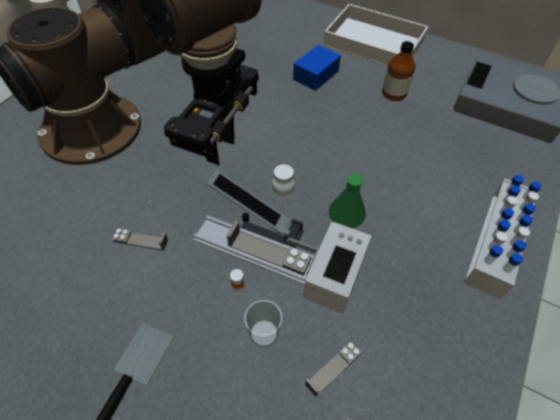

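Call:
servo_tool(
  steps="20 8 0 0 0 0 50;30 5 0 0 0 0 50;30 0 0 0 0 0 50;15 0 0 0 0 0 50;5 0 0 0 0 0 50;0 0 0 0 0 0 50;0 0 0 0 0 0 50;0 0 0 0 0 0 50",
)

```text
t: 2.6
eef_pos: [459.6, -86.5, 109.4]
tcp_rot: [1.446, 1.57, -1.602]
ft_force: [-0.0, 0.1, 0.2]
opening: 0.525
```

```bash
python3 -c "
from h import *
report([-135,30,26])
im,d=snap('scene','scene2')
cv2.imwrite('pics/c3.png',cv2.resize(im[110:310,155:375],None,fx=3,fy=3,interpolation=cv2.INTER_CUBIC))"
```

```text
t 2.6 reader xyz [-138.8   23.4  109.4] F(reader) [-0.   0.1  0.2] open 49.9 j [-0.33  0.43  2.05 -0.    0.67  1.15]
R tool in reader
 [[-0.    -0.002 -1.   ]
 [-0.001 -1.     0.002]
 [-1.     0.001  0.   ]]
turn [-0.002  0.    -0.001]
tool shift [83.4 -6.7 -3.8]  final-frame shift [83.4 -6.6 -3.8]
```

View pics/c3.png

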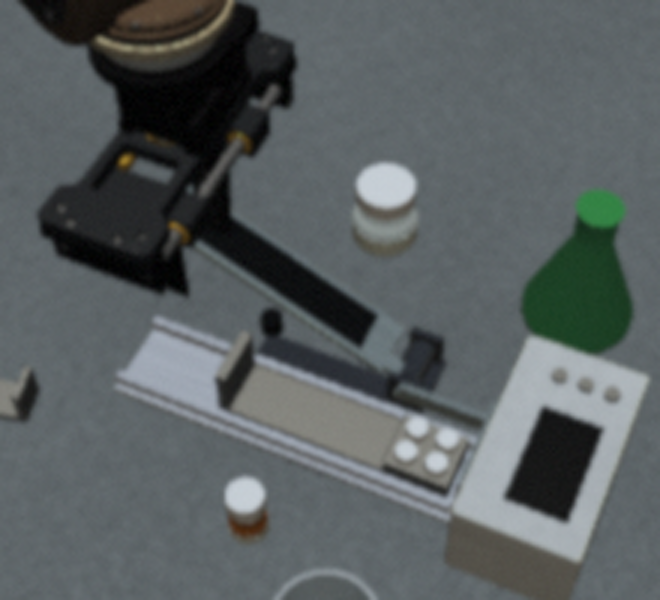

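Call:
servo_tool(
  steps="10 -3 -1 0 0 0 50;10 -2 0 0 0 0 50;10 0 0 0 0 0 50;5 0 0 0 0 0 50;5 0 0 0 0 0 50;5 0 0 0 0 0 50;0 0 0 0 0 0 50;0 0 0 0 0 0 50",
)

```text
t: 3.45
eef_pos: [460.6, -80.8, 61.2]
tcp_rot: [2.153, 1.569, -0.894]
ft_force: [-0.1, 0.5, 1.4]
opening: 0.524
```

```bash
python3 -c "
from h import *
report([-135,30,26])
im,d=snap('scene','scene3')
cv2.imwrite('pics/c4.png',cv2.resize(im[110:310,155:375],None,fx=3,fy=3,interpolation=cv2.INTER_CUBIC))"
```

```text
t 3.45 reader xyz [-137.2   29.    61.2] F(reader) [-0.   0.5  1.4] open 49.8 j [-0.31  0.51  2.09 -0.    0.54  1.16]
R tool in reader
 [[ 0.001 -0.001 -1.   ]
 [-0.002 -1.     0.001]
 [-1.     0.002 -0.001]]
turn [-0.001 -0.001 -0.002]
tool shift [35.2 -1.1 -2.2]  final-frame shift [35.2 -1.  -2.2]
```

View pics/c4.png

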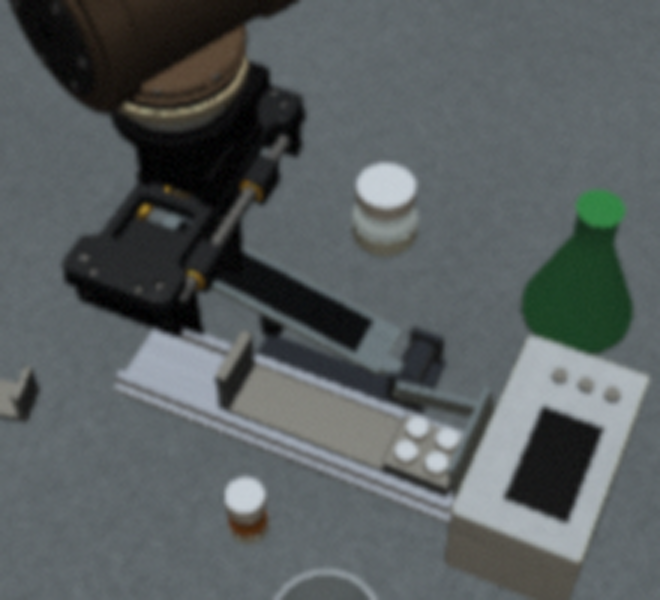

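Call:
servo_tool(
  steps="8 0 0 0 0 0 50;8 0 0 0 0 0 50;6 0 0 0 0 0 50;4 0 0 0 0 0 50;3 0 0 0 0 0 50;2 0 0 0 0 0 50;0 0 0 0 0 0 50;0 0 0 0 0 0 50",
)

```text
t: 4.3
eef_pos: [460.4, -80.9, 27.6]
tcp_rot: [2.031, 1.569, -1.016]
ft_force: [-0.1, -0.4, 2.1]
opening: 0.526
```

```bash
python3 -c "
from h import *
report([-135,30,26])
im,d=snap('scene','scene4')
cv2.imwrite('pics/c5.png',cv2.resize(im[110:310,155:375],None,fx=3,fy=3,interpolation=cv2.INTER_CUBIC))"
```

```text
t 4.3 reader xyz [-137.4   28.9   27.6] F(reader) [-0.1 -0.4  2.1] open 50.0 j [-0.31  0.58  2.11 -0.    0.45  1.16]
R tool in reader
 [[ 0.001 -0.001 -1.   ]
 [-0.002 -1.     0.001]
 [-1.     0.002 -0.001]]
turn [-0.001 -0.001 -0.002]
tool shift [ 1.6 -1.1 -2.4]  final-frame shift [ 1.6 -1.1 -2.4]
```

View pics/c5.png

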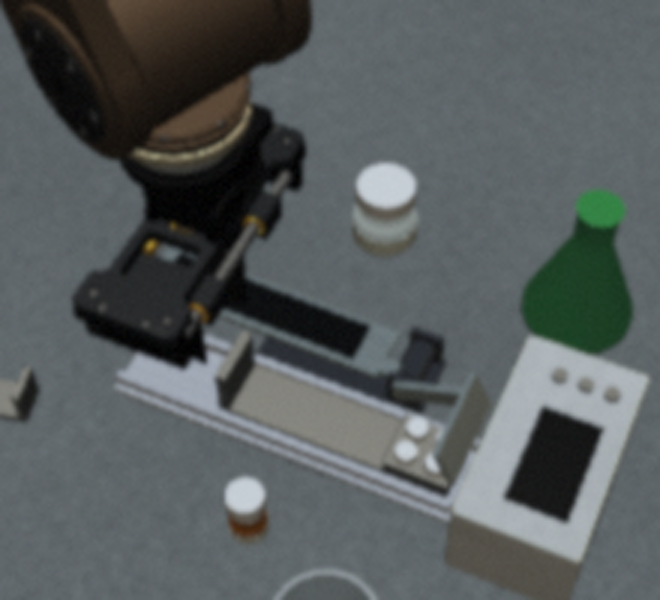

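Call:
servo_tool(
  steps="1 0 -3 0 0 0 50;0.5 0 -4 0 0 0 50;0 0 -4 0 0 0 50;0 0 -4 0 0 0 50;0 0 -4 0 0 0 50;0 0 -4 0 0 0 50;0 0 -3 0 0 0 50;0 0 0 0 0 0 50",
)

```text
t: 5.15
eef_pos: [488.4, -78.0, 26.6]
tcp_rot: [1.764, 1.569, -1.283]
ft_force: [-0.8, -0.4, 2.9]
opening: 0.523
```

```bash
python3 -c "
from h import *
report([-58,30,26])
im,d=snap('scene','scene5')
cv2.imwrite('pics/c6.png',cv2.resize(im[110:310,155:375],None,fx=3,fy=3,interpolation=cv2.INTER_CUBIC))"
```

```text
t 5.15 reader xyz [-109.4   29.1   26.6] F(reader) [-0.8 -0.3  2.9] open 49.7 j [-0.29  0.6   2.04 -0.    0.5   1.19]
R tool in reader
 [[ 0.    -0.001 -1.   ]
 [-0.002 -1.     0.001]
 [-1.     0.002 -0.   ]]
turn [-0.001 -0.    -0.002]
tool shift [  0.6  -1.  -51.4]  final-frame shift [  0.6  -0.9 -51.4]
```

View pics/c6.png

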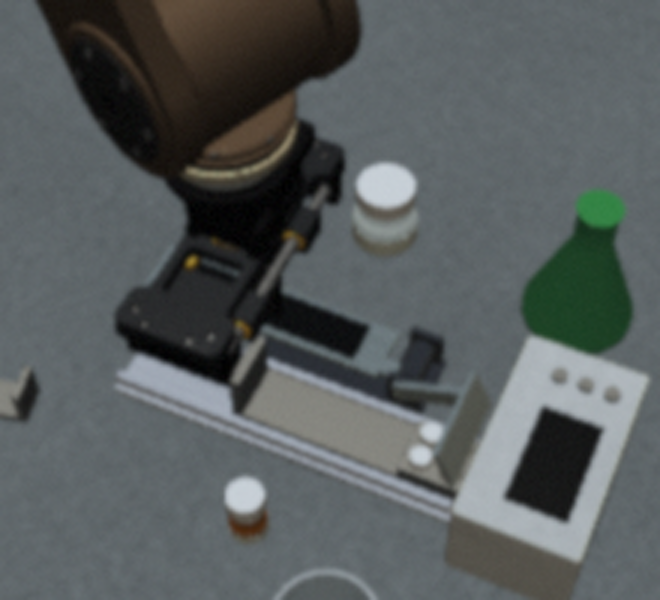

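Call:
servo_tool(
  steps="0.5 0 -4 0 0 0 50;0 0 -5 0 0 0 50;0 0 -5 0 0 0 50;0 0 -5 0 0 0 50;0 0 -5 0 0 0 50;0 0 -5 0 0 0 50;0 0 -4 0 0 0 50;0 0 0 0 0 0 50",
)

```text
t: 6.0
eef_pos: [523.6, -74.5, 26.0]
tcp_rot: [1.006, 1.569, -2.041]
ft_force: [-1.5, -0.1, 3.2]
opening: 0.529
```

```bash
python3 -c "
from h import *
report([-58,30,26])
im,d=snap('scene','scene6')
cv2.imwrite('pics/c7.png',cv2.resize(im[110:310,155:375],None,fx=3,fy=3,interpolation=cv2.INTER_CUBIC))"
```

```text
t 6.0 reader xyz [-74.   29.2  26. ] F(reader) [-1.5  0.   3.2] open 50.3 j [-0.27  0.63  1.96 -0.    0.55  1.21]
R tool in reader
 [[-0.001 -0.001 -1.   ]
 [-0.001 -1.     0.001]
 [-1.     0.001  0.001]]
turn [-0.001  0.001 -0.001]
tool shift [ -0.   -0.8 -16. ]  final-frame shift [  0.   -0.8 -16. ]
```

View pics/c7.png

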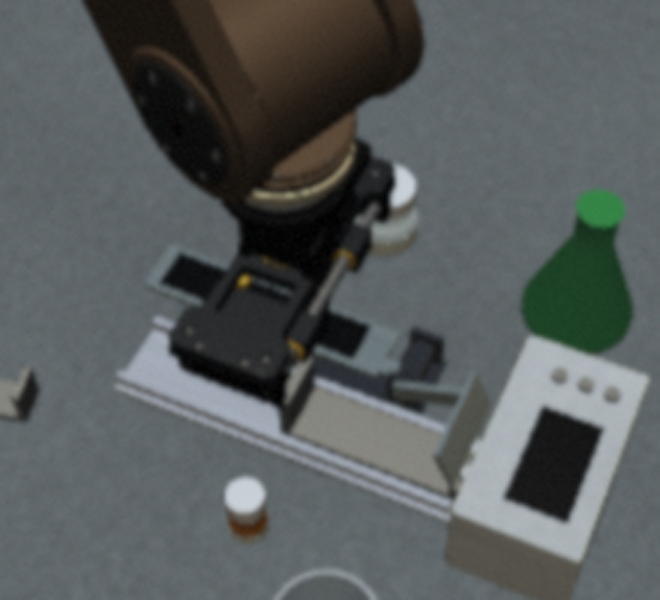

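Call:
servo_tool(
  steps="0.5 0 -3 0 0 0 50;0 0 -3 0 0 0 50;0 0 -2 0 0 0 50;0 0 -2 0 0 0 50;0 0 -1 0 0 0 50;0 0 -1 0 0 0 50;0 0 -1 0 0 0 50;0 0 0 0 0 0 50",
)

```text
t: 6.85
eef_pos: [536.2, -73.2, 25.5]
tcp_rot: [0.199, 1.568, -2.847]
ft_force: [-2.1, -0.1, 4.4]
opening: 0.524
```

```bash
python3 -c "
from h import *
report([-58,30,26])"
```

```text
t 6.85 reader xyz [-61.3  29.3  25.5] F(reader) [-2.1  0.1  4.4] open 49.9 j [-0.26  0.64  1.93 -0.    0.57  1.22]
R tool in reader
 [[-0.003 -0.001 -1.   ]
 [-0.001 -1.     0.001]
 [-1.     0.001  0.003]]
turn [-0.001  0.003 -0.001]
tool shift [-0.5 -0.7 -3.3]  final-frame shift [-0.5 -0.7 -3.3]
```

Small steps until the stop shows in the force.

Call:
servo_tool(
  steps="0 0 -1 0 0 0 50;0 0 -1 0 0 0 50;0 0 -1 0 0 0 50;0 0 -1 0 0 0 50;0 0 0 0 0 0 50;0 0 0 0 0 0 50;0 0 0 0 0 0 50;0 0 0 0 0 0 50",
)

```text
t: 7.65
eef_pos: [540.0, -72.8, 25.5]
tcp_rot: [0.107, 1.567, -2.94]
ft_force: [-3.9, -0.8, 4.8]
opening: 0.529
```

```bash
python3 -c "
from h import *
report([-58,30,26])
im,d=snap('scene','scene7')
cv2.imwrite('pics/c8.png',cv2.resize(im[160:310,225:375],None,fx=4,fy=4,interpolation=cv2.INTER_CUBIC))"
```

```text
t 7.65 reader xyz [-57.5  29.4  25.5] F(reader) [-3.9 -0.4  4.8] open 50.3 j [-0.25  0.65  1.92 -0.    0.58  1.22]
R tool in reader
 [[-0.004 -0.001 -1.   ]
 [-0.    -1.     0.001]
 [-1.     0.     0.004]]
turn [-0.001  0.004 -0.   ]
tool shift [-0.5 -0.6  0.5]  final-frame shift [-0.5 -0.6  0.5]
```

View pics/c8.png

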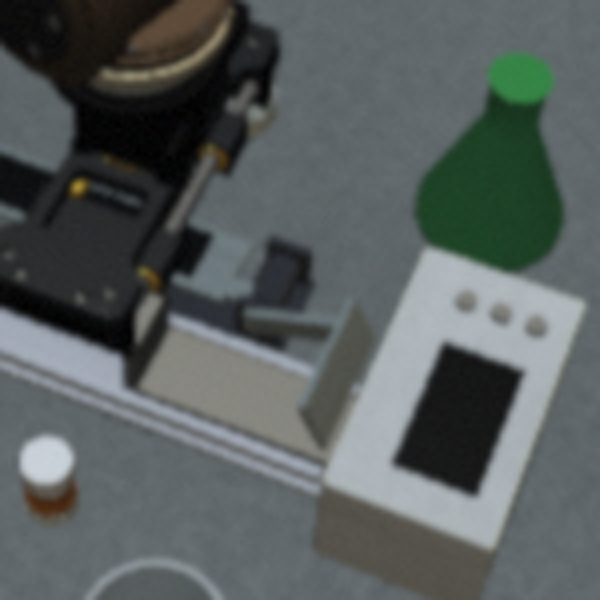

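Call:
servo_tool(
  steps="0 0 -1 0 0 0 50;0 0 -1 0 0 0 50;0 0 -1 0 0 0 50;0 0 0 0 0 0 50;0 0 0 0 0 0 50;0 0 0 0 0 0 50;0 0 0 0 0 0 50;0 0 0 0 0 0 50",
)

```text
t: 8.5
eef_pos: [540.0, -72.8, 25.6]
tcp_rot: [-0.102, 1.561, 3.132]
ft_force: [-4.3, -1.7, 4.6]
opening: 0.527
```

```bash
python3 -c "
from h import *
report([-58,30,26])"
```

```text
t 8.5 reader xyz [-57.4  29.4  25.6] F(reader) [-4.4 -1.2  4.6] open 50.1 j [-0.25  0.65  1.91 -0.    0.59  1.23]
R tool in reader
 [[-0.01  -0.003 -1.   ]
 [ 0.001 -1.     0.003]
 [-1.    -0.001  0.01 ]]
turn [-0.003  0.01   0.001]
tool shift [-0.3 -0.6  0.6]  final-frame shift [-0.4 -0.6  0.6]
```

Call:
servo_tool(
  steps="0 0 -2 0 0 0 50;0 0 -3 0 0 0 50;0 0 -3 0 0 0 50;0 0 -3 0 0 0 50;0 0 -3 0 0 0 50;0 0 -3 0 0 0 50;0 0 -3 0 0 0 50;0 0 -3 0 0 0 50",
)

```text
t: 9.3
eef_pos: [539.5, -72.3, 26.4]
tcp_rot: [-0.175, 1.509, 3.052]
ft_force: [-21.1, -6.5, 18.6]
opening: 0.528
```

```bash
python3 -c "
from h import *
report([-58,30,26])"
```

```text
t 9.3 reader xyz [-57.9  29.8  26.4] F(reader) [-21.6  -4.4  18.6] open 50.2 j [-0.25  0.66  1.88 -0.02  0.66  1.25]
R tool in reader
 [[-0.06  -0.011 -0.998]
 [ 0.011 -1.     0.01 ]
 [-0.998 -0.011  0.06 ]]
turn [-0.01   0.06   0.011]
tool shift [ 0.4 -0.2  0.1]  final-frame shift [ 0.4 -0.2  0.1]
```

Call:
servo_tool(
  steps="0 0 2 0 0 0 50;0 0 3 0 0.02 0 50;0 0 4 0 0.02 0 50;0 0 4 0 0.02 0 50;0 0 4 0 0 0 50;0 0 4 0 0 0 50;0 0 0 0 0 0 50;0 0 0 0 0 0 50",
)

```text
t: 10.1
eef_pos: [525.9, -75.5, 28.9]
tcp_rot: [-2.853, 1.551, 0.373]
ft_force: [-0.4, -0.5, 3.4]
opening: 0.528
```

```bash
python3 -c "
from h import *
report([-58,30,26])
im,d=snap('scene','scene8')
cv2.imwrite('pics/c9.png',cv2.resize(im[160:310,225:375],None,fx=4,fy=4,interpolation=cv2.INTER_CUBIC))"
```

```text
t 10.1 reader xyz [-71.7  28.   28.9] F(reader) [-0.4 -0.5  3.4] open 50.2 j [-0.27  0.62  1.96  0.02  0.54  1.19]
R tool in reader
 [[ 0.019 -0.012 -1.   ]
 [ 0.005 -1.     0.012]
 [-1.    -0.006 -0.019]]
turn [-0.012 -0.019  0.005]
tool shift [  3.1  -2.1 -13.6]  final-frame shift [  2.9  -2.  -13.7]
```

View pics/c9.png

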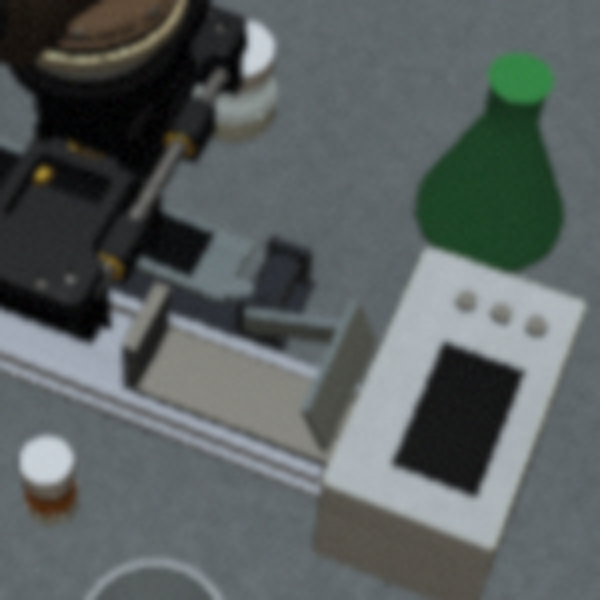

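Call:
servo_tool(
  steps="-2 0 2 0 -0.01 0 50;-4 0 2 0 -0.009 0 50;-5 0 0 0 0 0 50;-5 0 0 0 0 0 50;-5 0 0 0 0 0 50;-5 0 0 0 0 0 50;-5 0 0 0 0 0 50;-5 0 0 0 0 0 50",
)

```text
t: 10.95
eef_pos: [522.7, -76.1, 67.6]
tcp_rot: [-1.413, 1.566, 1.813]
ft_force: [-0.3, 0.1, 1.0]
opening: 0.528
```

Call:
servo_tool(
  steps="-10 0 0 0 0 0 50;-20 0 0 0 0 0 50;-30 0 0 0 0 0 50;-30 0 0 0 0 0 50;-20 0 0 0 0 0 50;-10 0 0 0 0 0 50;0 0 0 0 0 0 50;0 0 0 0 0 0 50",
)

```text
t: 11.75
eef_pos: [519.1, -76.2, 193.8]
tcp_rot: [-0.652, 1.559, 2.574]
ft_force: [0.4, -0.7, -0.2]
opening: 0.525
```

```bash
python3 -c "
from h import *
report()
im,d=snap('scene','scene9')
cv2.imwrite('pics/c10.png',cv2.resize(im[110:310,155:375],None,fx=3,fy=3,interpolation=cv2.INTER_CUBIC))"
```

```text
t 11.75 reader xyz [-78.6  28.  193.8] F(reader) [ 0.3 -0.7 -0.2] open 49.9 j [-0.27  0.38  1.82  0.    0.95  1.21]
R tool in reader
 [[-0.009 -0.011 -1.   ]
 [ 0.007 -1.     0.011]
 [-1.    -0.007  0.009]]
turn [-0.011  0.009  0.007]
```

View pics/c10.png

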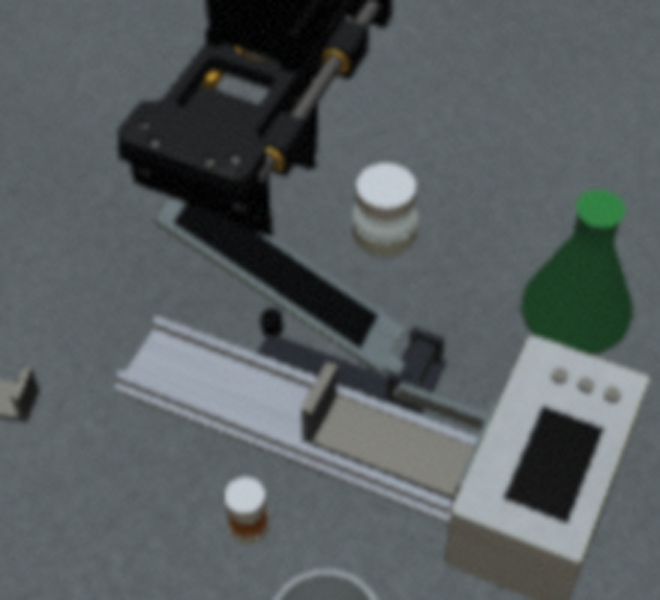

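```bash
python3 -c "
from h import *
for u,v in [(237.5,221.2),(228.7,236.2),(265,232.3),(257.3,246.7)]: print((RR.T@(plane('scene',u,v,51)-O)).round(1))
a=cv2.imread('pics/scene0.png');b=cv2.imread('pics/scene9.png')
print(sensors.state()['qvel'].round(3)); order.job_done()"
```

```text
[-102.8   18.9   51. ]
[-102.2  -19.9   51. ]
[-41.6  17.2  51. ]
[-41.2 -18.8  51. ]
[-0.001  0.01   0.     0.002 -0.002  0.   ]
the job is handed in; nothing more can be done
```

The carrier is home against the stop with the flap shut behind it, and I've handed the job in; no verdict was reported. One fingertip held the paddle down while the other pushed the carrier in by its tail. I then backed the finger off the tail, let the paddle up slowly and lifted the arm clear. The job took about 12 s of the 48 s allowed.

**Last checks**
- **Carrier at the stop:** the fingertip stalled at reader x -57.4 mm, where I expected about -58. Pushing harder raised the force to 21 N with no further movement.
- **Carrier position:** in the last picture the tail's top edge lies at about reader x -41 mm and is centred in the channel. The home value is -48 mm. Measured the same way, the tail moved about 61 mm in all.
- **Flap:** in the last picture the paddle is back at its raised shut slope. I did not measure the angle.
- **Robot clear:** the force reading was near zero with the tip 194 mm up.
- **Other things on the bench:** those in the last view (jar, flask, small vial and part of the beaker) look unmoved. I did not measure them or take a full-bench picture at the end.

**One disagreement:** the camera puts the tail about 7 mm further in than the home value. I put that down to error in the calibration and in my choice of the tail's edge in the picture. I trusted the contact at the stop instead.

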